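# Pack a sample shipping tray

## Task

Pack the grey shipping tray for dispatch: fit the three cartons and the red-lidded jar side by side into its open bay, all standing upright and flat on the bay's floor with nothing stacked or riding on a wall, and put every vial that stands on the bench upright into a pocket of its own of the tray's vial block, fully down. Leave the marker pen, the petri dish and the yellow tent markers where they are.

Things in the scene. Friction and masses are not known exactly. Their poses are not given: they have to be found in the camera images.
- tray: Grey plastic shipping tray, fixed to the bench, 186 (x) x 194 (y) x 26 mm high, with a rim lip and a 12 mm grip tab on both y sides. Origin: on its underside (the tray spans x = -91.5 to +94.5 mm); z up, its -x side (with the vial block) faces the front edge of the bench. Walls and floor 4 mm thick. A vial block (top 34 mm above the origin) fills the inside from x = -87.5 to -45.5 mm; the rest is the open packing bay.
- bay (a point): centre of the packing bay's floor (tray frame x = 22.5, y = 0, z = 4 mm). The bay spans tray x = -45.5 to +90.5, y = -93 to +93 mm (136 x 186). The four big items fit only in two rows along y: slide and reagent cartons end to end in one, swab carton and jar end to end in the other, with 8 to 12 mm of play. Put low things in first, so that fingers find room beside them.
- swab_carton: White and blue flat carton, 55 (x) x 110 (y) x 38 mm high, lying flat; origin at the centre of its underside
- slide_carton: White and orange carton, 60 (x) x 85 (y) x 60 mm high; origin at the centre of its underside
- reagent_carton: White and green-blue carton, 62 (x) x 89 (y) x 62 mm high; origin at the centre of its underside
- jar: Clear plastic jar with red screw lid, standing on the 2.5 mm thick olive bench mat, 99 mm high; body 60 mm diameter, lid 65 mm diameter from 88 to 99 mm height; origin at the centre of its underside; about 0.25 kg
- pocket_0 (a point): centre of the mouth (34 mm above the tray's origin) of vial pocket 0: square, 31 mm wide with a 2 mm chamfer, 24 mm deep; the pockets stand in a row along the tray's y, 44 mm apart, at x = -66.5 mm in the tray frame
- vial_0: Amber glass vial with black cap, standing on the bench or its 2.5 mm thick olive mat, where they form a close row that runs from the robot towards the wall (world bearing about -30 degrees; grip across the row) (may be absent: 2 to 4 are there), 79 mm high; body 25.6 mm diameter, cap 22 mm diameter from 63 to 79 mm height; origin at the centre of its underside
- pocket_1 (a point): centre of the mouth (34 mm above the tray's origin) of vial pocket 1: square, 31 mm wide with a 2 mm chamfer, 24 mm deep; the pockets stand in a row along the tray's y, 44 mm apart, at x = -66.5 mm in the tray frame
- vial_1: Amber glass vial with black cap, standing on the bench or its 2.5 mm thick olive mat, where they form a close row that runs from the robot towards the wall (world bearing about -30 degrees; grip across the row) (may be absent: 2 to 4 are there), 79 mm high; body 25.6 mm diameter, cap 22 mm diameter from 63 to 79 mm height; origin at the centre of its underside
- pocket_2 (a point): centre of the mouth (34 mm above the tray's origin) of vial pocket 2: square, 31 mm wide with a 2 mm chamfer, 24 mm deep; the pockets stand in a row along the tray's y, 44 mm apart, at x = -66.5 mm in the tray frame
- vial_2: Amber glass vial with black cap, standing on the bench or its 2.5 mm thick olive mat, where they form a close row that runs from the robot towards the wall (world bearing about -30 degrees; grip across the row) (may be absent: 2 to 4 are there), 79 mm high; body 25.6 mm diameter, cap 22 mm diameter from 63 to 79 mm height; origin at the centre of its underside
- pocket_3 (a point): centre of the mouth (34 mm above the tray's origin) of vial pocket 3: square, 31 mm wide with a 2 mm chamfer, 24 mm deep; the pockets stand in a row along the tray's y, 44 mm apart, at x = -66.5 mm in the tray frame
- vial_3: Amber glass vial with black cap, standing on the bench or its 2.5 mm thick olive mat, where they form a close row that runs from the robot towards the wall (world bearing about -30 degrees; grip across the row) (may be absent: 2 to 4 are there), 79 mm high; body 25.6 mm diameter, cap 22 mm diameter from 63 to 79 mm height; origin at the centre of its underside
- marker_pen: Bystander: marker pen with green cap lying on the bench, 17 x 135 x 16 mm
- dish: Bystander: round petri dish, 59 mm diameter, 14 mm high
- tent: Bystander: yellow folded tent marker, 72 x 62 x 79 mm. It stands under the edge of the long wall shelf (underside 0.49 m above the bench), which runs behind the work; a like shelf closes the left end. Swing with the arm drawn in (about 0.5 m from its base), below both

How it is judged:
At the end, for the whole second after the job is handed in: Cartons and jar: centre in the bay, underside within 4 mm of its floor, upright within 0.08 rad. Each vial present: within 8 mm of the pockets' row line, foot under 15 mm above the tray's underside (pocket floor at 10), upright within 0.15 rad. All released and at rest (x of swab_carton in the frame of tray between -0.0455 and 0.0905 m and y of swab_carton in the frame of tray between -0.093 and 0.093 m and z of each of swab_carton, slide_carton, reagent_carton, jar in the frame of tray below 0.008 m and angle between each of swab_carton, slide_carton, reagent_carton, jar's own z axis and vertical below 0.08 rad and linear speed of each of swab_carton, slide_carton, reagent_carton, jar, vial_0, vial_1, vial_2, vial_3 below 0.02 m/s and x of slide_carton in the frame of tray between -0.0455 and 0.0905 m and y of slide_carton in the frame of tray between -0.093 and 0.093 m and x of reagent_carton in the frame of tray between -0.0455 and 0.0905 m and y of reagent_carton in the frame of tray between -0.093 and 0.093 m and x of jar in the frame of tray between -0.0455 and 0.0905 m and y of jar in the frame of tray between -0.093 and 0.093 m and x of vial_0 in the frame of tray between -0.0745 and -0.0585 m and y of vial_0 in the frame of tray between -0.093 and 0.093 m and z of each of vial_0, vial_1, vial_2, vial_3 in the frame of tray below 0.015 m and angle between each of vial_0, vial_1, vial_2, vial_3's own z axis and vertical below 0.15 rad and x of vial_1 in the frame of tray between -0.0745 and -0.0585 m and y of vial_1 in the frame of tray between -0.093 and 0.093 m and x of vial_2 in the frame of tray between -0.0745 and -0.0585 m and y of vial_2 in the frame of tray between -0.093 and 0.093 m and x of vial_3 in the frame of tray between -0.0745 and -0.0585 m and y of vial_3 in the frame of tray between -0.093 and 0.093 m); the robot touches nothing.
It fails at once if a bystander (marker pen, petri dish or tent marker) is moved by more than 3 cm (distance of any of marker_pen, dish, tent from where it was at the start of the episode above 0.03 m).
Of vial_0, vial_1, vial_2, vial_3 only 2 to 4 are there at a start; the rules pass over those that are not, and their reading is None.
At some moment in a run one of slide_carton may be knocked a few centimetres aside while the robot is not near it.
It also fails if it takes over 210 s, if anything falls off the work surface, if the arm or the gripper's body presses on something with over 40 N, if the wrist force passes 120 N, or if a joint passes its speed limit or range.

## Robot

A 6-joint arm with a two-finger parallel gripper is mounted at the origin on a cart in front of the work surface, level with it; the furniture and walls round the work are solid. World frame = base frame: x ahead of the robot, y to its left, z up, the work surface at z = 0. Lengths are in m, angles in rad, forces in N, time in s.
With the tool pointing down it reaches from about 0.35 to 0.775 m from the base axis. Payload 5.5 kg.
Tool frame: the origin (TCP) lies midway between the tips of the shut fingers; the grasp point (between the pads) lies env.grasp_offset behind it (env.grasp_offset is the distance from the TCP to the grasp point, in m); z points along the fingers, y is the line along which they close (so a half turn about z gives the same grasp; the last joint's range is limited). The gripper opens to 85 mm and grips with 20 to 120 N. Pads are 22 mm wide; open, the fingers measure 114 mm over their backs; the gripper's body (76 mm by 85 mm) begins 54 mm behind the grasp point. The pads swing forward as they close: fully open they stand 13 mm farther back than shut.
Start: joints at [-1.356, 0.313, 0.046, 1.304, 0, 1.431], TCP at [0.2, -0.539, 0.231] pointing down, gripper open.
Joint ranges: [-2.76, 2.76], [-0.86, 1.69], [-1.03, 1.26], [-2.2, 2.34], [-1.47, 1.5], [-3.14, 3.14]. Speed limits (rad/s): [2.57, 2.57, 3.14, 3.14, 3.14, 3.14].

## Interface

Orientations are given as a unit quaternion [w, x, y, z].
In Python, from workcell import monitor, viewer, order, env gives the robot as it stands.
- The arm moves only by the tool carry_out, never from a script. Its argument "plan" is a list that holds one entry, the list of rows, each a list of 7 numbers: the turn, a rotation vector about the world's x, y, z in rad, then the shift along the world's x, y, z in mm, then the finger opening in mm, from 0 to 85.4. A call has 1 to 20 rows; each row is the pose to reach, as a shift and turn from the pose commanded when the call began; what a row does not reach only later rows make up. A row lasts 1/10 s, in which the tool goes at most 50 mm and 8.59 degrees, less where a joint would pass 70% of its speed; a pose out of reach is approached as far as the arm can. A call with a gripper value outside its range is refused whole. The fingers move at their own pace and stop on an object; "squeeze" is the grip in N (left out, the last holds). Time passes only in rows, so rows that repeat a pose let the fingers close. It gives the time, the measured TCP pose, the force, the opening and the grip force at its end, in the units of the state.
- monitor.get_state(): the state, without advancing time (a new reading comes with each control period).
- viewer.read_camera(name): name is "scene" or "top" or "wrist"; returns the picture (384x512x3 uint8, red, green, blue); there is no depth.
- viewer.calibration(name): a dict with "K" (3x3 intrinsics, pixels), "eye" and "rotation" of the camera in the world. Camera axes: x right, y down, z forward; pixel columns grow to the right and rows downward; lengths in m; the calibration is good to about 2 mm. The wrist camera is an equidistant fisheye: a pixel r from the principal point sees the ray r / f radians off the axis. A picture is of the moment at which its call begins: read the wrist's pose just before it. calibration takes no time and is no camera call; for the wrist camera it gives the pose at the moment of the call.
- order.hand_in(): hands the job in; it is judged then, once.
The state is a dict: "clock": time; "joint_pos": joint angles; "qvel": joint speeds; "tau": joint torques, N m; "tcp_pos": TCP position; "orientation": TCP orientation; "wrist_force": force on the tool from outside, world axes, zero at the start; "ft_torque": the same for the moment, N m; "finger_gap": finger opening in m; "grip_force": force on a finger pad.
Only numpy, scipy, OpenCV 4.12 (cv2) and the standard library are available. Lean on these libraries where they do the work, as an engineer would, in place of code of your own. Each camera call takes 0.05 s, during which the arm holds its last target. There are 200 camera calls.

## Working session

There is one attempt and no reset: what is moved stays moved. The work goes in short steps, Python scripts to look and compute and a tool call to move; the robot and the scene stay as the last step left them, time stands still between calls to the robot, and variables do not carry over. Pictures are saved under pics/ and viewed, at most 15 in all, crops included, and the job is handed in when it is done.

Besides the shell and the picture viewer there is one more tool, called after ">>>" as a command line: name --argument value ..., lists and objects as JSON in quotes. carry_out: Moves the arm, as the interface text tells. Its arguments: {"type":"object","properties":{"plan":{"type":"array","items":{"type":"array","items":{"type":"array","items":{"type":"number"}}}},"squeeze":{"type":"number"}},"required":["plan"]}

```bash
mkdir -p pics; ls; cat > h.py <<'E'
import numpy as np,cv2
from workcell import monitor,viewer,order,env
def snap(n,f):
    c=viewer.calibration(n); im=viewer.read_camera(n); cv2.imwrite('pics/'+f+'.png',im[:,:,::-1]); np.savez('pics/'+f+'.npz',**{k:np.array(v) for k,v in c.items() if k in('K','eye','rotation')}); return c,im
E
python3 - <<'E'
from h import *
for n in('top','scene','wrist'):
    c,im=snap(n,n+'0'); print(n,c)
a=[cv2.imread('pics/%s0.png'%n) for n in('top','scene')]
for n,i in zip(('top','scene'),a): cv2.imwrite('pics/%s0b.png'%n,cv2.resize(i,(800,600),interpolation=cv2.INTER_CUBIC))
print(monitor.get_state(),env.grasp_offset)
E
```

```text
pics
top {'K': array([[436.52487015,   0.        , 258.91748634],
       [  0.        , 436.52487015, 184.36228141],
       [  0.        ,   0.        ,   1.        ]]), 'eye': array([ 0.34636947, -0.06394388,  1.1838021 ]), 'rotation': array([ 0.06383952, -0.70245356,  0.70655433, -0.05713581])}
scene {'K': array([[456.7340331 ,   0.        , 255.13679735],
       [  0.        , 456.7340331 , 197.69308459],
       [  0.        ,   0.        ,   1.        ]]), 'eye': array([-0.20663446, -0.57647423,  0.6871907 ]), 'rotation': array([-0.41308739,  0.78355626, -0.41329618,  0.21115083])}
wrist {'K': array([[297.31863964,   0.        , 255.63212756],
       [  0.        , 297.31863964, 193.01458296],
       [  0.        ,   0.        ,   1.        ]]), 'eye': array([ 0.27401963, -0.5107308 ,  0.37296619]), 'rotation': array([ 0.12870692,  0.81105796, -0.56353416, -0.08971493])}
{'clock': 0.15, 'joint_pos': array([-1.35561785e+00,  3.13887265e-01,  4.52784403e-02,  1.30357953e+00,
       -4.53550602e-05,  1.43119947e+00]), 'qvel': array([ 0.0009412 , -0.00363124,  0.00317874, -0.00106352, -0.00061873,
       -0.00015757]), 'tau': array([ 3.62678817e-03, -4.81065345e+01,  2.98815519e+01,  1.38943648e-02,
       -9.61581215e-07, -4.85314274e-06]), 'tcp_pos': array([ 0.19964619, -0.53884723,  0.23059566]), 'orientation': array([-6.94660858e-04,  9.84307778e-01,  1.76458812e-01, -4.89580303e-05]), 'wrist_force': array([-0.45002902,  0.09137116,  0.26567571]), 'ft_torque': array([-0.01706322,  0.01514514, -0.02337212]), 'grip_force': 0.0, 'finger_gap': 0.08556400492359618} 0.0187
```

View pics/top0b.png

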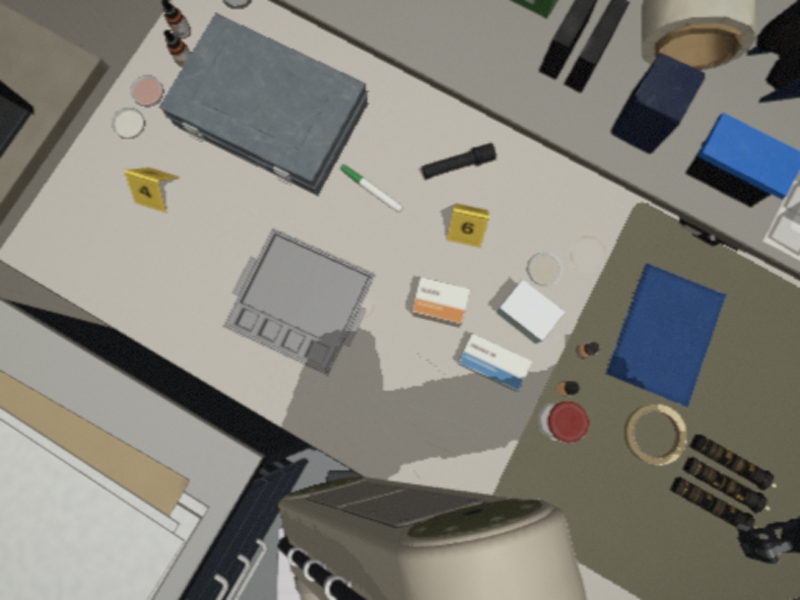

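View pics/scene0b.png

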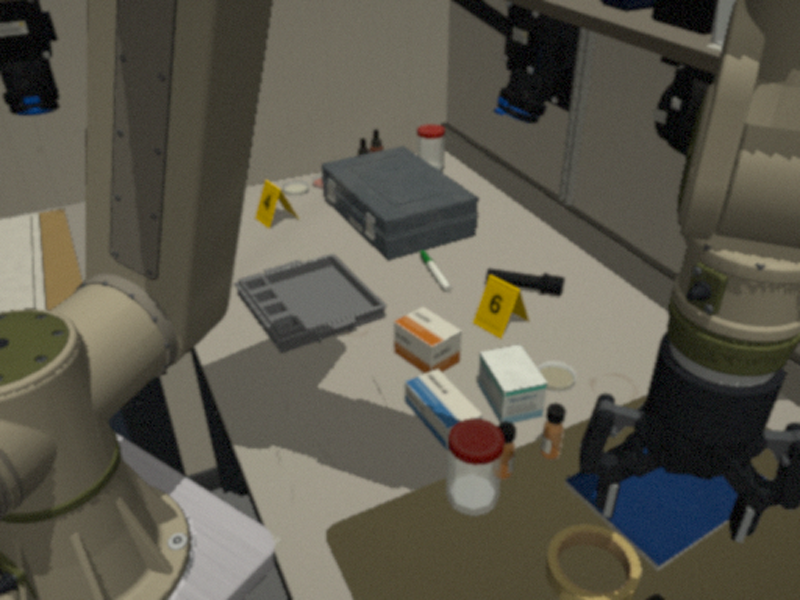

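View pics/wrist0.png

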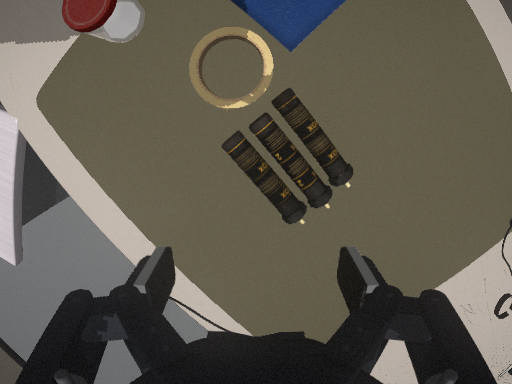

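Top (800x600): the tray is at about (300,300), slide carton (440,300), reagent carton (532,310), swab carton (495,360), jar (568,422), and two vials at (588,350) and (568,388). The scene view agrees. The wrist view shows only the mat and the jar's edge. Next I'll enlarge crops for measuring.

```bash
cat > crop.py <<'E'
import cv2,sys,numpy as np
def crop(f,x0,y0,x1,y1,s,o,g=10):
    i=cv2.imread('pics/%s.png'%f)[y0:y1,x0:x1]; i=cv2.resize(i,None,fx=s,fy=s,interpolation=cv2.INTER_CUBIC)
    for x in range(-(-x0//g)*g,x1,g):
        cv2.line(i,(int((x-x0+.5)*s),0),(int((x-x0+.5)*s),6),(0,0,255),1); 
        if x%(2*g)==0: cv2.putText(i,str(x),(int((x-x0+.5)*s)-10,16),0,.35,(0,0,255),1)
    for y in range(-(-y0//g)*g,y1,g):
        cv2.line(i,(0,int((y-y0+.5)*s)),(6,int((y-y0+.5)*s)),(0,0,255),1)
        if y%(2*g)==0: cv2.putText(i,str(y),(8,int((y-y0+.5)*s)+4),0,.35,(0,0,255),1)
    cv2.imwrite('pics/%s.png'%o,i)
if __name__=='__main__':
    a=sys.argv; crop(a[1],*map(int,a[2:6]),float(a[6]),a[7])
E
python3 crop.py top0 140 140 400 300 3.07 topc; python3 crop.py scene0 145 155 375 335 3.3 scenec
```

```text
(no output)
```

View pics/topc.png

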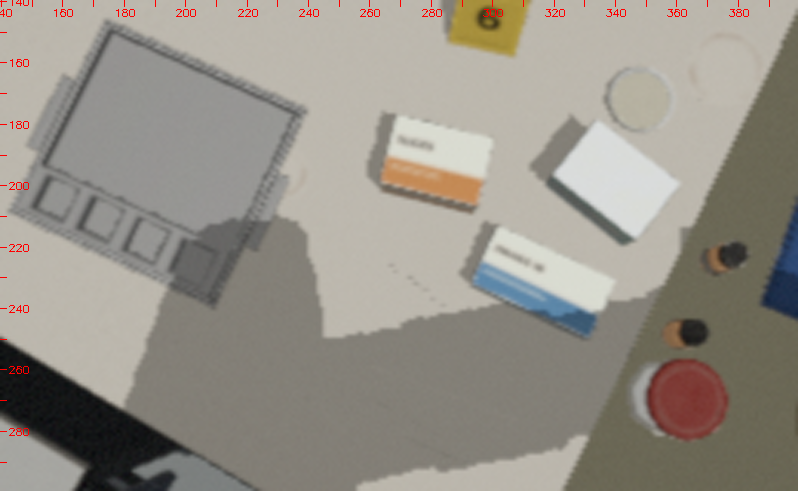

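View pics/scenec.png

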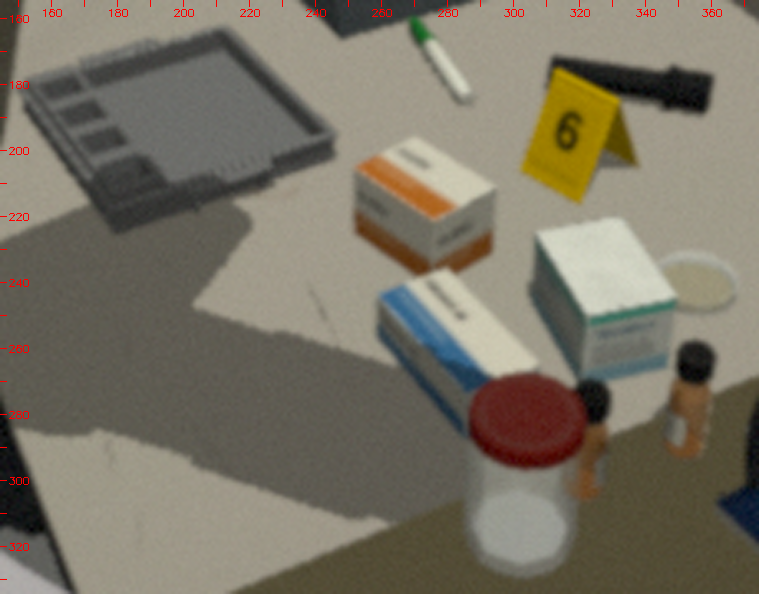

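Crop pixels read. Top view: tray rim corners (109,20), (305,110), (213,306), (10,210); the cartons' top corners; lid centre (687,399); cap centres (733,255) and (692,332). Scene view: lid centre (527,418), cap tops near (696,354) and (592,391).

```bash
cat >> h.py <<'E'
from scipy.spatial.transform import Rotation as Ro
def cal(f): c=np.load('pics/'+f+'.npz'); q=c['rotation']; return c['K'],c['eye'],Ro.from_quat([*q[1:],q[0]]).as_matrix()
def ray(f,p,fish=False):
    K,e,R=cal(f); x=(np.array(p)-K[:2,2])/K[0,0]
    if fish: r=np.hypot(*x); d=np.array([*(x/r*np.sin(r)),np.cos(r)])
    else: d=np.array([*x,1.])
    return e,R@d
def atz(f,p,z,fish=False): e,d=ray(f,p,fish); return e+d*(z-e[2])/d[2]
def tri(a,b):
    (e,d),(g,h)=a,b; d=d/np.linalg.norm(d);h=h/np.linalg.norm(h)
    s=np.linalg.lstsq(np.stack([d,-h],1),g-e,rcond=None)[0]; P=e+s[0]*d;Q=g+s[1]*h
    return (P+Q)/2,np.linalg.norm(P-Q)
E
python3 - <<'E'
from h import *
T=lambda u,v:(u/3.07+140-.5,v/3.07+140-.5)
S=lambda u,v:(u/3.3+145-.5,v/3.3+155-.5)
O={'tray':(.026,[(109,20),(305,110),(213,306),(10,210)],None),
'slide':(.06,[(397,115),(493,137),(477,205),(381,182)],[(416,138),(495,187),(443,218),(355,167)]),
'reag':(.062,[(598,121),(680,184),(632,238),(553,176)],[(620,219),(676,299),(590,322),(537,233)]),
'swab':(.038,[(494,225),(614,277),(595,330),(473,283)],[(445,270),(538,360)]),
'jar':(.1015,[(687,399)],[(527,414)]),
'v_far':(.0815,[(733,255)],[(696,352)]),'v_near':(.0815,[(692,332)],[(592,389)])}
for n,(z,p,s) in O.items():
    P=np.array([atz('top0',T(*q),z) for q in p])
    c=P.mean(0); print(n,'c',(c*1e3).round(1))
    if len(p)>1:
        L=P[1]-P[0]+P[2]-P[3]; W=P[3]-P[0]+P[2]-P[1]
        print('  long dir',np.degrees(np.arctan2(L[1],L[0])).round(1),np.linalg.norm(L)/2,'short dir',np.degrees(np.arctan2(W[1],W[0])).round(1),np.linalg.norm(W)/2)
    for a,b in zip(p,s or []):
        q,e=tri(ray('top0',T(*a)),ray('scene0',S(*b))); print('   tri',(q*1e3).round(1),(e*1e3).round(1))
E
```

```text
tray c [528.1 128.3  26. ]
  long dir -115.3 0.19544313836817925 short dir 154.8 0.18834067702179302
slide c [ 521.6 -113.3   60. ]
  long dir -103.7 0.08351169822254191 short dir 166.0 0.05960591639088138
   tri [561.5 -80.7  57.5] 2.3
   tri [ 541.  -161.4   58.6] 0.2
   tri [ 484.8 -149.5   61.3] 7.6
   tri [503.4 -66.6  60.2] 2.3
reag c [ 503.3 -263.6   62. ]
  long dir -129.2 0.08490863266149759 short dir 138.5 0.06161801329939375
   tri [ 554.2 -251.2   60.4] 1.2
   tri [ 499.6 -318.3   60.4] 0.8
   tri [ 455.9 -278.9   53.3] 4.3
   tri [ 507.6 -212.2   61.5] 2.9
swab c [ 422.  -203.8   38. ]
  long dir -112.7 0.11024820258369578 short dir 158.7 0.050425033738340244
   tri [ 469.4 -164.    33.4] 3.1
   tri [ 423.  -263.4   38.7] 0.2
jar c [ 322.2 -306.5  101.5]
   tri [ 322.8 -307.9   99.4] 2.2
v_far c [ 437.5 -353.9   81.5]
   tri [ 438.5 -355.7   80.8] 3.6
v_near c [ 375.2 -317.5   81.5]
   tri [ 376.4 -319.5   81.1] 4.5
```

>>> carry_out --plan '[[[0,0,0.4,100,150,-40,80],[0,0,0.827,222,335,-80,80],[0,0,0.827,222,335,-80,80],[0,0,0.827,222,335,-80,80],[0,0,0.827,222,335,-80,80],[0,0,0.827,222,335,-80,80],[0,0,0.827,222,335,-80,80],[0,0,0.827,222,335,-80,80],[0,0,0.827,222,335,-80,80],[0,0,0.827,222,335,-80,80],[0,0,0.827,222,335,-80,80],[0,0,0.827,222,335,-80,80],[0,0,0.827,222,335,-80,80],[0,0,0.827,222,335,-80,80]]]' --squeeze 50

```text
clock: 1.55
tcp_pos: [0.4214, -0.2054, 0.1515]
orientation: [0.0, 0.831, 0.556, 0.0]
wrist_force: [-0.3, 0.2, -0.3]
finger_gap: 0.0799
grip_force: 0.0
```

```bash
cat >> h.py <<'E'
def proj(f,P,fish=True):
    K,e,R=cal(f); c=R.T@(np.array(P,float)-e)
    if fish: r=np.hypot(*c[:2]); x=c[:2]/r*np.arctan2(r,c[2])
    else: x=c[:2]/c[2]
    return x*K[0,0]+K[:2,2]
def box(c,yaw,w,l,z):
    a=np.radians(yaw); X=np.array([np.cos(a),np.sin(a)]); Y=np.array([-X[1],X[0]])
    return [np.array([*(np.array(c)+sx*w/2*X+sy*l/2*Y),z]) for sx,sy in((-1,-1),(1,-1),(1,1),(-1,1))]
E
cat > ov.py <<'E'
# overlay expected top outlines on wrist picture
from h import *
def ov(f,boxes,circ=(),cam='wrist'):
    c,im=snap(cam,f); im=im[:,:,::-1].copy(); s=1.55
    im=cv2.resize(im,None,fx=s,fy=s,interpolation=cv2.INTER_CUBIC)
    m=lambda P:((proj(f,P,cam=='wrist')+.5)*s)
    for b in boxes: cv2.polylines(im,[np.array([m(p) for p in b]).round().astype(int)],True,(0,0,255),1)
    for x,y,z,r in circ: cv2.polylines(im,[np.array([m((x+r*np.cos(t),y+r*np.sin(t),z)) for t in np.linspace(0,6.28,40)]).round().astype(int)],True,(0,255,0),1)
    cv2.imwrite('pics/'+f+'o.png',im)
    st=monitor.get_state(); q=Ro.from_quat(np.roll(st['orientation'],-1)).as_matrix()
    print(st['clock'],(st['tcp_pos']*1e3).round(1),'close dir',np.degrees(np.arctan2(q[1,1],q[0,1])).round(2),st['joint_pos'].round(2),st['finger_gap'],st['wrist_force'].round(1))
TX=np.radians(-25.2); XH=np.array([np.cos(TX),np.sin(TX)]); YH=np.array([-XH[1],XH[0]]); TO=np.array([.5267,.1289])
tr=lambda x,y:TO+x/1e3*XH+y/1e3*YH
OB=dict(swab=((.422,-.2038),-22.3,.055,.11,.038),slide=((.5216,-.1133),-13.8,.06,.085,.06),reag=((.5033,-.2636),-40.3,.062,.089,.062),
 tray=(tr(1.5,0),-25.2,.186,.194,.026),bay=(tr(22.5,0),-25.2,.136,.186,.026))
CI=dict(jar=(.3222,-.3065,.1015,.0325),vf=(.4375,-.3539,.0815,.011),vn=(.3752,-.3175,.0815,.011))
E
python3 -c "
from ov import *
ov('w1',[box(*v) for v in OB.values()],CI.values())"
```

```text
1.6 [ 421.4 -205.2  151.5] close dir -22.4 [-0.62  0.15 -0.36  1.05 -0.    1.34] 0.0800758783330763 [ 0.3  0.3 -0.9]
```

View pics/w1o.png

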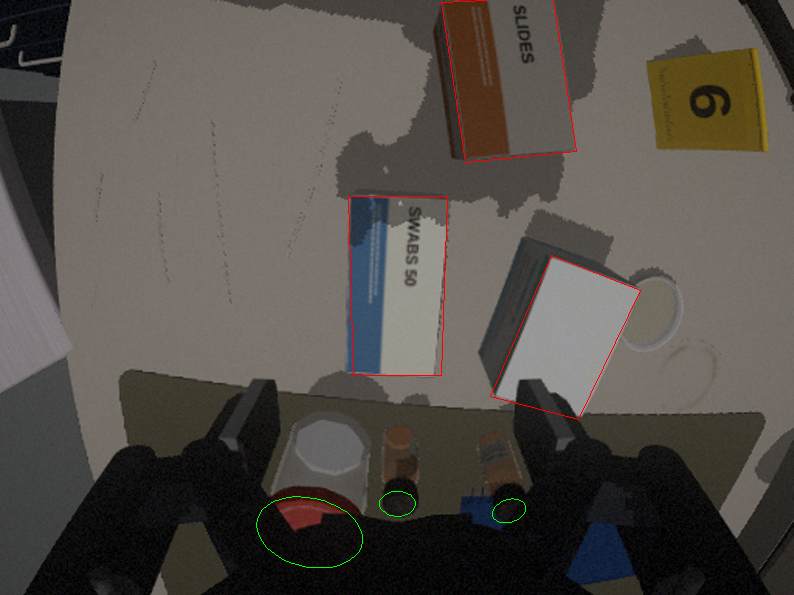

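The overlay fits the cartons to 1-2 mm; the swab carton spans (349,197)-(440,375) in this view. I'll descend and grip.

>>> carry_out --plan '[[[0,0,0,0,0,-50,80],[0,0,0,0,0,-90,80],[0,0,0,0,0,-115,80],[0,0,0,0,0,-130,80],[0,0,0,0,0,-131,80],[0,0,0,0,0,-131,40],[0,0,0,0,0,-131,40],[0,0,0,0,0,-131,40],[0,0,0,0,0,-131,40],[0,0,0,0,0,-131,40],[0,0,0,0,0,-131,40],[0,0,0,0,0,-131,40]]]' --squeeze 50

```text
clock: 2.8
tcp_pos: [0.4228, -0.2051, 0.0219]
orientation: [0.002, 0.83, 0.557, 0.0]
wrist_force: [-0.6, 0.4, 6.7]
finger_gap: 0.0538
grip_force: 52.8
```

>>> carry_out --plan '[[[0,0,0,0,0,30,40],[0,0,0,0,0,70,40],[0,0,0,0,0,100,40],[0,0,-0.05,20,40,100,40],[0,0,-0.05,42,83,100,40],[0,0,-0.05,63,125,100,40],[0,0,-0.05,84,167,100,40],[0,0,-0.05,105,208,100,40],[0,0,-0.05,124,245,100,40],[0,0,-0.05,136,268,100,40],[0,0,-0.05,140,277,100,40],[0,0,-0.05,140,277,100,40],[0,0,-0.05,140,277,100,40],[0,0,-0.05,140,277,70,40],[0,0,-0.05,140,277,50,40],[0,0,-0.05,140,277,50,40],[0,0,-0.05,140,277,50,40]]]'

```text
clock: 4.5
tcp_pos: [0.5612, 0.0715, 0.0706]
orientation: [-0.0, 0.845, 0.535, -0.0]
wrist_force: [-0.2, -0.2, -0.8]
finger_gap: 0.0538
grip_force: 52.8
```

```bash
python3 -c "
from ov import *
OB['held']=(tr(57,-36),-25.2,.055,.11,.038+.051)
ov('w2',[box(*OB[k]) for k in('slide','tray','bay','held')],[(*tr(-66.5,y),.034,.0155) for y in(-66,-22,22,66)])"
```

```text
4.55 [562.   71.8  71.3] close dir -25.24 [-0.01  0.39 -0.25  0.93 -0.    2.  ] 0.05377003617916617 [ 0.2 -0.2 -0.2]
```

View pics/w2o.png

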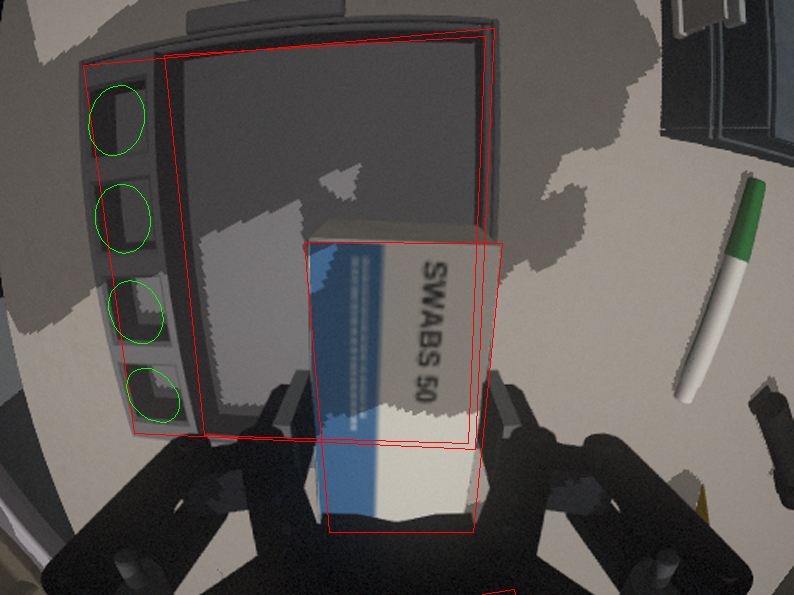

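>>> carry_out --plan '[[[0,0,0,0,1,-20,40],[0,0,0,0,1,-35,40],[0,0,0,0,1,-42,40],[0,0,0,0,1,-45,40],[0,0,0,0,1,-46,40],[0,0,0,0,1,-46,40],[0,0,0,0,1,-46,66],[0,0,0,0,1,-46,66],[0,0,0,0,1,-46,66],[0,0,0,0,1,-46,66],[0,0,0,0,1,-20,66],[0,0,0,0,1,20,80],[0,0,0,0,1,60,80],[0,0,0,0,1,60,80]]]'

```text
clock: 5.95
tcp_pos: [0.5657, 0.0738, 0.1363]
orientation: [0.003, 0.844, 0.536, 0.004]
wrist_force: [1.2, -0.9, 0.3]
finger_gap: 0.0801
grip_force: 0.0
```

```bash
python3 -c "
from ov import *
OB['swab']=(tr(57,-35),-25.2,.055,.11,.042)
ov('w3',[box(*OB[k]) for k in('slide','swab','tray')],[])
ov('t3',[box(*OB[k]) for k in('slide','reag')],CI.values(),'top')"
```

```text
6.0 [564.3  73.8 133.6] close dir -25.15 [-0.01  0.34 -0.16  1.06 -0.    2.  ] 0.08001449698688377 [ 0.  -0.4 -0.1]
6.05 [562.7  73.8 131.5] close dir -25.15 [-0.01  0.34 -0.16  1.06 -0.    2.  ] 0.07975138629053422 [ 0.5  0.4 -0.5]
```

View pics/w3o.png

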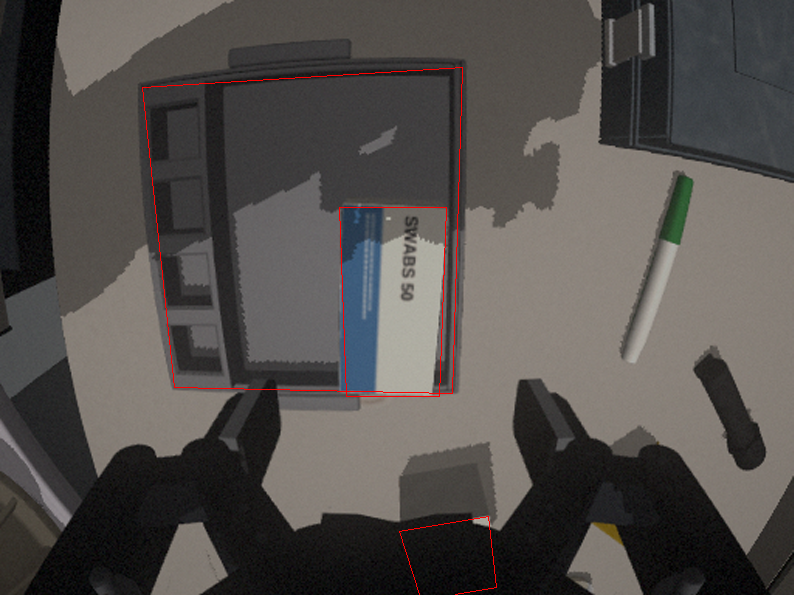

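>>> carry_out --plan '[[[0,0,0.05,-10,-45,0,80],[0,0,0.12,-20,-92,0,80],[0,0,0.19,-30,-138,0,80],[0,0,0.198,-38,-175,0,80],[0,0,0.198,-40,-187,0,80],[0,0,0.198,-40,-187,0,80],[0,0,0.198,-40,-187,0,80],[0,0,0.198,-40,-187,0,80]]]'

```text
clock: 6.85
tcp_pos: [0.5217, -0.1117, 0.1298]
orientation: [-0.001, 0.786, 0.618, -0.0]
wrist_force: [-0.2, 1.7, 0.4]
finger_gap: 0.0804
grip_force: 0.0
```

```bash
python3 -c "
from ov import *
OB['swab']=(tr(57,-35),-25.2,.055,.11,.042)
ov('w4',[box(*OB[k]) for k in('slide','reag')],[])
ov('t4',[box(*OB[k]) for k in('swab','tray','bay')],[],'top')
a=cv2.imread('pics/w4o.png'); c,_=snap('top','t4b')
import crop; crop.crop('t4b',140,140,240,245,4.0,'t4c')
b=cv2.imread('pics/t4c.png'); d=np.zeros((595,800,3),np.uint8); d[:420,:400]=b; a=cv2.resize(a,(400,300)); d[:300,400:]=a; cv2.imwrite('pics/m4.png',d)"
```

```text
6.9 [ 521.8 -111.7  130. ] close dir -13.69 [-0.36  0.29 -0.24  1.04  0.    1.45] 0.07974037309314126 [-0.1  0.4  0.7]
6.95 [ 521.9 -111.8  130.1] close dir -13.68 [-0.36  0.29 -0.24  1.04  0.    1.45] 0.07976502413522019 [0.  0.1 0.6]
```

View pics/m4.png

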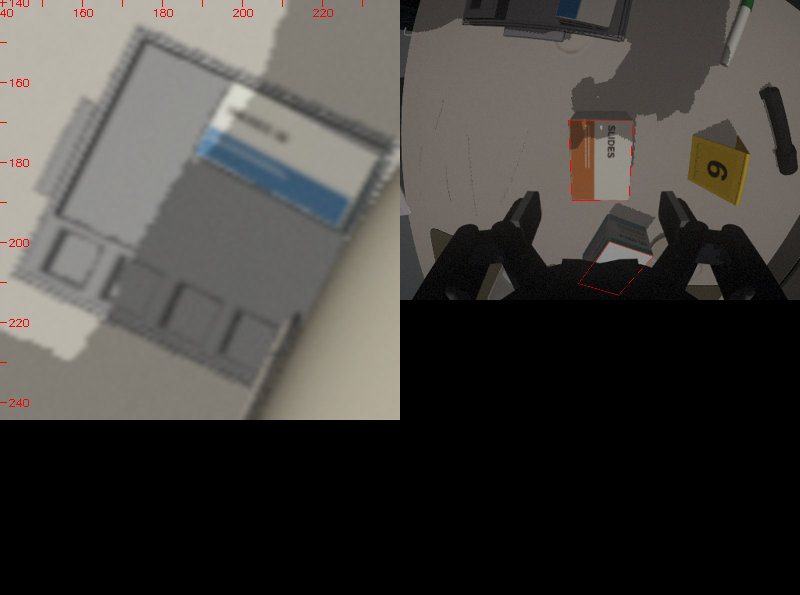

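Swab carton is in the bay; the slide carton is still where it was first measured. Gripping it.

>>> carry_out --plan '[[[0,0,0,0,-1.5,-40,80],[0,0,0,0,-1.5,-75,80],[0,0,0,0,-1.5,-91,80],[0,0,0,0,-1.5,-94,80],[0,0,0,0,-1.5,-94,50],[0,0,0,0,-1.5,-94,50],[0,0,0,0,-1.5,-94,50],[0,0,0,0,-1.5,-94,50],[0,0,0,0,-1.5,-94,50],[0,0,0,0,-1.5,-94,50],[0,0,0,0,-1.5,-94,50]]]' --squeeze 50

```text
clock: 8.1
tcp_pos: [0.5227, -0.115, 0.0375]
orientation: [0.001, 0.787, 0.617, 0.001]
wrist_force: [0.9, 1.3, 6.2]
finger_gap: 0.0589
grip_force: 56.1
```

>>> carry_out --plan '[[[0,0,0,0,0,30,50],[0,0,0,0,0,65,50],[0,0,-0.05,-3,25,70,50],[0,0,-0.1,-8,70,70,50],[0,0,-0.15,-14,115,70,50],[0,0,-0.2,-19,160,70,50],[0,0,-0.2,-23,192,70,50],[0,0,-0.2,-24.4,206.3,70,50],[0,0,-0.2,-24.4,206.3,70,50],[0,0,-0.2,-24.4,206.3,70,50],[0,0,-0.2,-24.4,206.3,40,50],[0,0,-0.2,-24.4,206.3,20,50],[0,0,-0.2,-24.4,206.3,10,50],[0,0,-0.2,-24.4,206.3,5,50],[0,0,-0.2,-24.4,206.3,4,50],[0,0,-0.2,-24.4,206.3,4,50]]]'

```text
clock: 9.7
tcp_pos: [0.4976, 0.0905, 0.0415]
orientation: [0.0, 0.845, 0.535, 0.0]
wrist_force: [-2.2, -0.9, 3.9]
finger_gap: 0.0592
grip_force: 55.7
```

```bash
python3 -c "
from ov import *
ov('w5',[box(tr(-11,-46),-25.2,.06,.085,.064),box(tr(57,-35),-25.2,.055,.11,.042),box(*OB['tray'])],[])"
```

```text
9.75 [497.8  90.6  41.5] close dir -25.34 [ 0.02  0.32 -0.44  0.81 -0.    2.03] 0.058582814724807274 [-4.5 -2.2  6.7]
```

>>> carry_out --plan '[[[0,0,0,0,0,4,70],[0,0,0,0,0,4,70],[0,0,0,0,0,4,70],[0,0,0,0,0,25,70],[0,0,0,0,0,60,80],[0,0,0,0,0,90,80],[0,0,-0.1,1,-45,90,80],[0,0,-0.2,2,-95,90,80],[0,0,-0.264,3,-145,90,80],[0,0,-0.264,4,-195,90,80],[0,0,-0.264,5,-245,90,80],[0,0,-0.264,6,-295,90,80],[0,0,-0.264,6,-340,90,80],[0,0,-0.264,6,-355.5,90,80],[0,0,-0.264,6,-355.5,90,80],[0,0,-0.264,6,-355.5,90,80]]]'

```text
clock: 11.35
tcp_pos: [0.503, -0.2632, 0.1299]
orientation: [-0.001, 0.908, 0.419, -0.0]
wrist_force: [-0.9, 1.0, 0.3]
finger_gap: 0.0803
grip_force: 0.0
```

```bash
python3 -c "
from ov import *
ov('w6',[box(*OB['reag'])],CI.values())
ov('t6',[box(tr(-11,-46),-25.2,.06,.085,.064),box(tr(57,-35),-25.2,.055,.11,.042)],CI.values(),'top')
a=cv2.imread('pics/w6o.png'); b=cv2.resize(cv2.imread('pics/t6o.png')[200:480,200:620],(600,400))
d=np.zeros((600,800,3),np.uint8); d[:400,:600]=b;d[400:,:]=0; a=cv2.resize(a[150:,:],None,fx=.45,fy=.45); d[400:400+min(200,len(a)),:a.shape[1]]=a[:200]; cv2.imwrite('pics/m6.png',d)"
```

```text
11.4 [ 503.1 -262.6  130. ] close dir -40.34 [-0.62  0.35 -0.16  1.07  0.    1.65] 0.08015142757677042 [-0.4  0.1 -0.3]
11.45 [ 503.2 -262.3  130.2] close dir -40.3 [-0.62  0.35 -0.16  1.07  0.    1.65] 0.08002911249923472 [0.6 0.1 0.2]
```

View pics/m6.png

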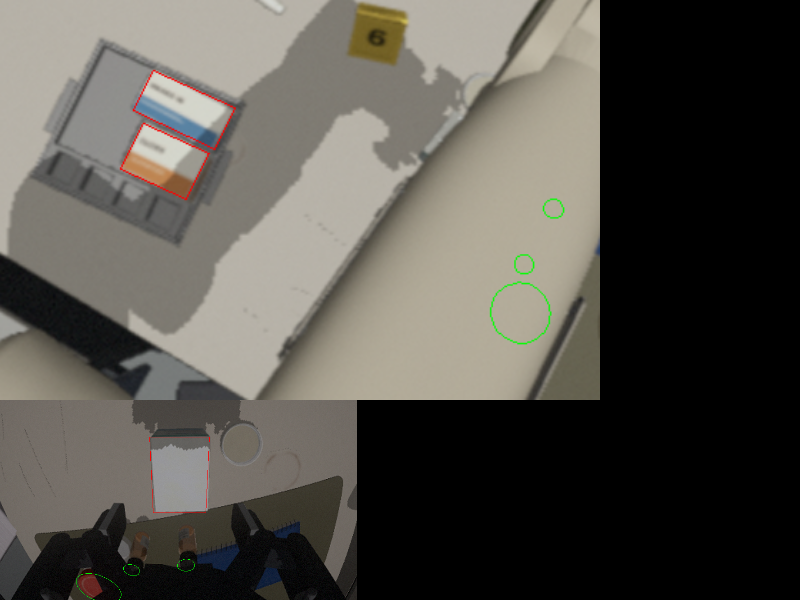

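Both packed cartons sit on their predicted outlines, and the reagent overlay fits too. Gripping the reagent carton.

>>> carry_out --plan '[[[0,0,0,0,-1,-40,82],[0,0,0,0,-1,-75,82],[0,0,0,0,-1,-89,82],[0,0,0,0,-1,-92,82],[0,0,0,0,-1,-92,50],[0,0,0,0,-1,-92,50],[0,0,0,0,-1,-92,50],[0,0,0,0,-1,-92,50],[0,0,0,0,-1,-92,50],[0,0,0,0,-1,-92,50],[0,0,0,0,-1,-92,50]]]' --squeeze 50

```text
clock: 12.55
tcp_pos: [0.5044, -0.2653, 0.0397]
orientation: [0.001, 0.908, 0.42, 0.001]
wrist_force: [0.5, 2.6, 5.3]
finger_gap: 0.0606
grip_force: 55.8
```

>>> carry_out --plan '[[[0,0,0,0,0,35,50],[0,0,0,0,0,75,50],[0,0,0.05,3,35,95,50],[0,0,0.12,6,80,95,50],[0,0,0.2,9,125,95,50],[0,0,0.264,13,170,95,50],[0,0,0.264,16,215,95,50],[0,0,0.264,20,260,95,50],[0,0,0.264,23,305,95,50],[0,0,0.264,27,350,95,50],[0,0,0.264,30,395,95,50],[0,0,0.264,33,430,95,50],[0,0,0.264,33.3,440.2,95,50],[0,0,0.264,33.3,440.2,95,50],[0,0,0.264,33.3,440.2,95,50],[0,0,0.264,33.3,440.2,60,50],[0,0,0.264,33.3,440.2,35,50],[0,0,0.264,33.3,440.2,35,50]]]'

```text
clock: 14.35
tcp_pos: [0.5337, 0.1729, 0.07]
orientation: [-0.001, 0.845, 0.534, -0.003]
wrist_force: [-0.6, -0.1, -1.0]
finger_gap: 0.0607
grip_force: 55.0
```

```bash
python3 -c "
from ov import *
ov('w7',[box(tr(-11,46.5),-25.2,.062,.089,.062+.035),box(tr(57,-35),-25.2,.055,.11,.042),box(tr(-11,-46),-25.2,.06,.085,.064),box(*OB['tray'])],[])"
```

```text
14.4 [535.  173.3  72. ] close dir -25.41 [ 0.17  0.39 -0.25  0.93 -0.    2.18] 0.060532429455577984 [ 0.2 -0.4 -0.5]
```

View pics/w7o.png

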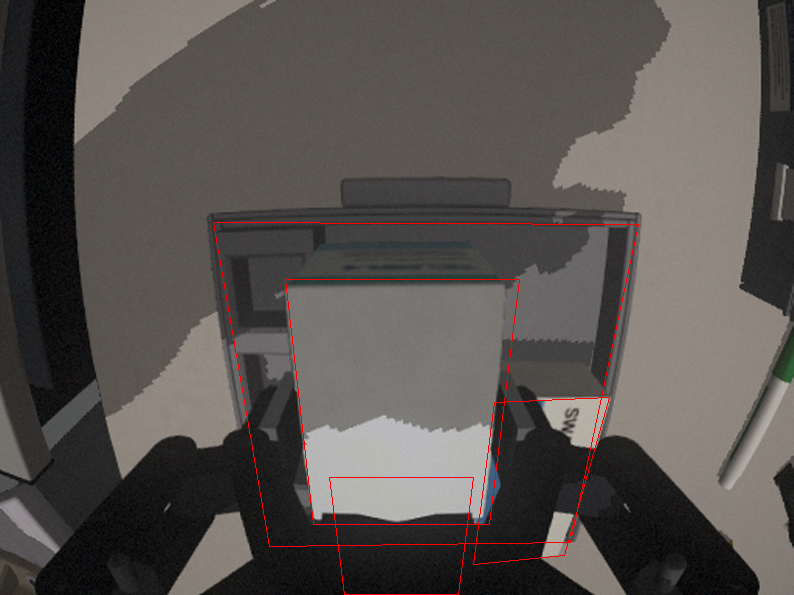

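The carton is held square over its slot. Its far edge is clear of the wall at (215), so I'll lower it.

>>> carry_out --plan '[[[0,0,0,1.5,0.5,0,50],[0,0,0,1.5,0.5,-8,50],[0,0,0,1.5,0.5,-16,50],[0,0,0,1.5,0.5,-22,50],[0,0,0,1.5,0.5,-27,50],[0,0,0,1.5,0.5,-30,50],[0,0,0,1.5,0.5,-31,50],[0,0,0,1.5,0.5,-31,50],[0,0,0,1.5,0.5,-31,50]]]'

```text
clock: 15.3
tcp_pos: [0.5376, 0.1757, 0.0437]
orientation: [0.0, 0.845, 0.535, -0.0]
wrist_force: [-4.0, -2.1, 10.4]
finger_gap: 0.0607
grip_force: 56.4
```

>>> carry_out --plan '[[[0,0,0,0,0,0,72],[0,0,0,0,0,0,72],[0,0,0,0,0,0,72],[0,0,0,0,0,35,72],[0,0,0,0,0,80,82],[0,0,0.1,-10,-25,115,82],[0,0,0.23,-30,-67,135,82],[0,0,0.37,-50,-112,138,82],[0,0,0.51,-70,-157,138,82],[0,0,0.65,-90,-202,138,82],[0,0,0.79,-110,-247,138,82],[0,0,0.93,-130,-292,138,82],[0,0,1.07,-150,-337,138,82],[0,0,1.21,-170,-382,138,82],[0,0,1.35,-190,-427,138,82],[0,0,1.49,-208,-465,138,82],[0,0,1.57,-215.5,-483,138,82],[0,0,1.57,-215.5,-483,138,82],[0,0,1.57,-215.5,-483,138,82],[0,0,1.57,-215.5,-483,138,82]]]'

```text
clock: 17.3
tcp_pos: [0.3223, -0.3074, 0.18]
orientation: [-0.0, 0.221, 0.975, 0.0]
wrist_force: [-0.2, 0.4, 0.8]
finger_gap: 0.0819
grip_force: 0.0
```

```bash
python3 -c "
from ov import *
ov('w8',[],CI.values())
ov('t8',[box(tr(-11,46.5),-25.2,.062,.089,.066),box(tr(57,-35),-25.2,.055,.11,.042),box(tr(-11,-46),-25.2,.06,.085,.064)],[CI[k] for k in CI],'top')
a=cv2.imread('pics/w8o.png'); b=cv2.resize(cv2.imread('pics/t8o.png')[190:400,200:400],None,fx=1.9,fy=1.9)
d=np.zeros((600,800,3),np.uint8); d[:b.shape[0],:b.shape[1]]=b; a=cv2.resize(a,(400,298)); d[:298,400:]=a; cv2.imwrite('pics/m8.png',d)"
```

```text
17.35 [ 322.5 -306.7  180. ] close dir 64.61 [-0.94  0.09 -0.36  1.12  0.   -0.5 ] 0.08218407596244996 [0.2 0.2 0.2]
17.4 [ 322.8 -306.3  180.1] close dir 64.69 [-0.94  0.09 -0.36  1.12  0.   -0.5 ] 0.08209709794353418 [0.3 0.3 0.4]
```

View pics/m8.png

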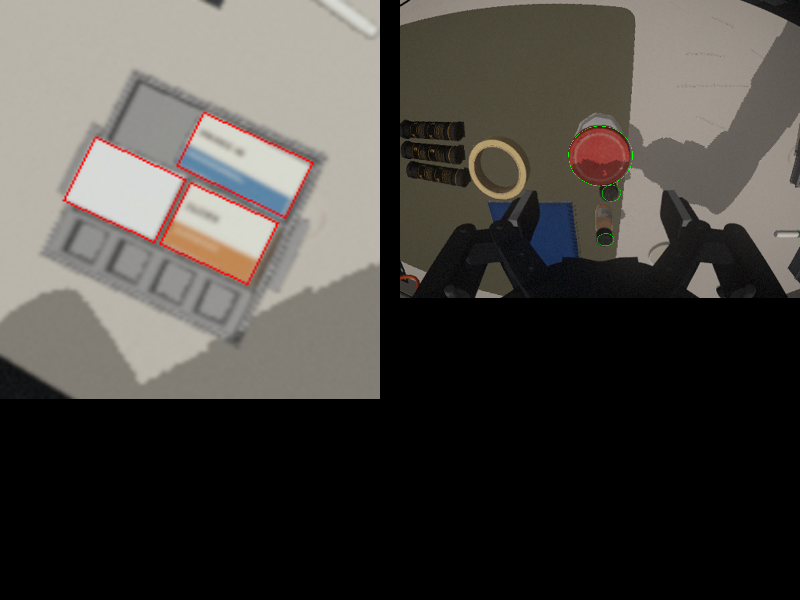

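Three cartons are seated where predicted, and the overlay on the lid and caps is exact. Gripping the jar's lid.

>>> carry_out --plan '[[[0,0,0,0,0,-40,82],[0,0,0,0,0,-75,82],[0,0,0,0,0,-98,82],[0,0,0,0,0,-103,82],[0,0,0,0,0,-103,55],[0,0,0,0,0,-103,55],[0,0,0,0,0,-103,55],[0,0,0,0,0,-103,55],[0,0,0,0,0,-103,55],[0,0,0,0,0,-103,55],[0,0,0,0,0,30,55],[0,0,0,0,0,30,55],[0,0,0,0,0,30,55],[0,0,0,0,0,30,55],[0,0,0,0,0,30,55]]]' --squeeze 45

```text
clock: 18.9
tcp_pos: [0.3226, -0.3074, 0.2103]
orientation: [0.0, 0.219, 0.976, -0.0]
wrist_force: [-0.3, 0.5, -2.9]
finger_gap: 0.0627
grip_force: 52.8
```

>>> carry_out --plan '[[[0,0,0,10,16,0,55],[0,0,0,30,50,0,55],[0,0,0,55,91,0,55],[0,0,0,80,133,0,55],[0,0,0,105,174,0,55],[0,0,0,130,216,0,55],[0,0,0,155,257,0,55],[0,0,0,180,299,0,55],[0,0,0,205,340,0,55],[0,0,0,230,382,0,55],[0,0,0,255,423,0,55],[0,0,0,270,448,0,55],[0,0,0,279,463.5,0,55],[0,0,0,279,463.5,0,55],[0,0,0,279,463.5,-20,55],[0,0,0,279,463.5,-45,55],[0,0,0,279,463.5,-60,55],[0,0,0,279,463.5,-60,55],[0,0,0,279,463.5,-60,55]]]'

```text
clock: 20.8
tcp_pos: [0.6005, 0.1554, 0.1491]
orientation: [-0.001, 0.22, 0.976, -0.001]
wrist_force: [0.9, -0.1, -2.4]
finger_gap: 0.0626
grip_force: 52.6
```

```bash
python3 -c "
from ov import *
ov('w9',[box(tr(-10,48),-25.2,.062,.089,.066),box(tr(57,-35),-25.2,.055,.11,.042),box(*OB['tray'])],[(*tr(56,57),.099+.075,.0325)])"
```

```text
20.85 [601.4 155.7 150.3] close dir 64.65 [ 0.12  0.44  0.02  1.16 -0.    0.57] 0.06295517429965727 [-0.5 -0.1 -3.2]
```

View pics/w9o.png

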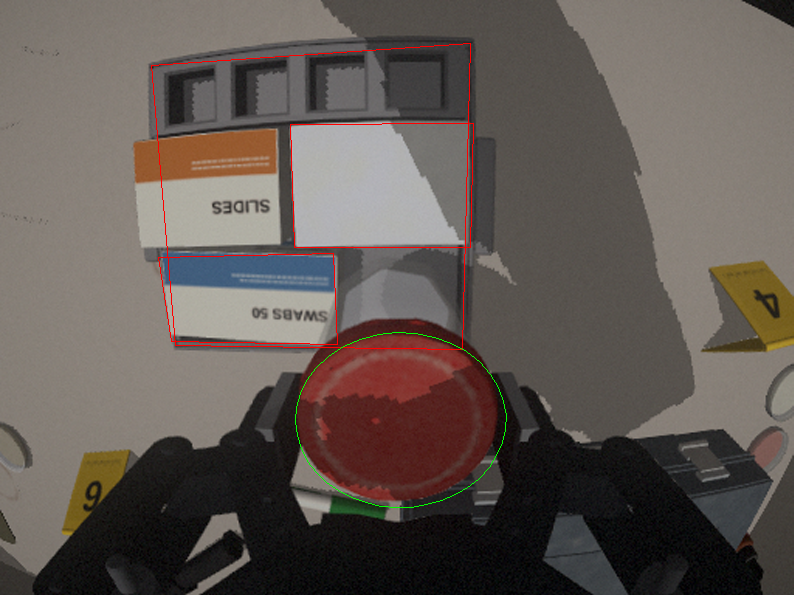

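Lid centre is at about (396,412) against a predicted (400,420), roughly 2 mm toward the block. I'll nudge it outward and lower.

>>> carry_out --plan '[[[0,0,0,1.5,-0.5,-15,55],[0,0,0,1.5,-0.5,-30,55],[0,0,0,1.5,-0.5,-45,55],[0,0,0,1.5,-0.5,-56,55],[0,0,0,1.5,-0.5,-63,55],[0,0,0,1.5,-0.5,-68,55],[0,0,0,1.5,-0.5,-71,55],[0,0,0,1.5,-0.5,-72,55],[0,0,0,1.5,-0.5,-72,55],[0,0,0,1.5,-0.5,-72,55]]]'

```text
clock: 21.85
tcp_pos: [0.6038, 0.1556, 0.0799]
orientation: [0.001, 0.219, 0.976, 0.0]
wrist_force: [-2.5, -1.9, 6.8]
finger_gap: 0.0629
grip_force: 53.2
```

>>> carry_out --plan '[[[0,0,0,0,0,0,75],[0,0,0,0,0,0,75],[0,0,0,0,0,0,75],[0,0,0,0,0,30,75],[0,0,0,0,0,70,75],[0,0,0,-10,-20,90,75],[0,0,0,-30,-62,90,75],[0,0,0,-51,-107,90,75],[0,0,0,-72,-150,90,75],[0,0,0,-93,-194,90,75],[0,0,0,-114,-237,90,75],[0,0,0,-135,-281,90,75],[0,0,0,-156,-325,90,75],[0,0,0,-177,-369,90,75],[0,0,0,-198,-413,85,75],[0,0,0,-217,-452,75,75],[0,0,0,-227.5,-474,72,75],[0,0,0,-227.5,-474,72,75],[0,0,0,-227.5,-474,72,75],[0,0,0,-227.5,-474,72,75]]]'

```text
clock: 23.85
tcp_pos: [0.376, -0.3174, 0.1504]
orientation: [0.0, 0.219, 0.976, 0.0]
wrist_force: [-0.2, -1.0, -0.0]
finger_gap: 0.0748
grip_force: 0.0
```

```bash
python3 -c "
from ov import *
ov('w10',[],[CI['vn'],CI['vf']])
ov('t10',[],[(*tr(57,57),.103,.0325),CI['vn'],CI['vf']],'top')
im=cv2.imread('pics/w10.png'); K=proj('w10',(.3752,-.3175,.0815)); print(K)
t=cv2.imread('pics/t10.png'); h=cv2.cvtColor(t,cv2.COLOR_BGR2HSV); m=((h[...,0]<8)|(h[...,0]>172))&(h[...,1]>130); m[:120]=0;
n,l,s,c=cv2.connectedComponentsWithStats(m.astype(np.uint8)); 
for i in range(1,n):
  if s[i,4]>100: print(s[i],c[i],atz('t10',c[i],.103)*1e3)
print(tr(57,57)*1e3)
g=cv2.cvtColor(im,cv2.COLOR_BGR2GRAY)
for P in (CI['vn'],CI['vf']):
  u,v=proj('w10',P[:3]).round().astype(int); w=g[v-16:v+17,u-16:u+17].astype(float) 
  print(u,v,w.shape); 
  if w.size: print(w[::4,::4].astype(int))
"
```

```text
23.9 [ 376.2 -317.2  150.5] close dir 64.78 [-0.86  0.2  -0.31  1.06  0.   -0.42] 0.07528375732845842 [ 0.2 -0.8  0.6]
23.95 [ 376.3 -317.2  150.5] close dir 64.79 [-0.86  0.2  -0.31  1.06  0.   -0.42] 0.07535356067326782 [ 0.5 -0.2 -0.4]
[254.48472044 205.75181323]
[169 150  17  17 226] [177.03539823 157.77876106] [603.40932025 153.88092378 103.        ]
[602.54456161 156.20572237]
254 206 (33, 33)
[[67 82 46 21 20 50 68 81 77]
 [93 24 30 28 33 23 25 81 77]
 [79 31 42 45 36 40 34 82 80]
 [51 38 37 42 35 40 45 76 77]
 [43 41 49 44 46 44 44 75 76]
 [41 34 40 51 44 44 43 75 81]
 [78 39 32 38 31 38 38 78 77]
 [78 73 29 31 33 37 76 78 80]
 [76 77 77 76 81 77 78 81 78]]
247 284 (33, 33)
[[ 74 103  61  22  28  24  82 110  80]
 [ 73  73  26  21  32  29  28 103  77]
 [ 79  27  29  24  31  32  30  78  78]
 [ 77  24  37  44  45  45  34  78  76]
 [ 76  33  39  36  42  38  39  80  79]
 [ 76  39  33  43  38  38  46  80  79]
 [ 77  74  36  35  40  41  63  79  76]
 [ 74  73  74  73  74  75  78  76  80]
 [ 74  75  73  76  76  78  80  79  81]]
```

>>> carry_out --plan '[[[0,0,0,-1,-1.5,-45,75],[0,0,0,-1,-1.5,-85,75],[0,0,0,-1,-1.5,-108,75],[0,0,0,-1,-1.5,-113.5,75],[0,0,0,-1,-1.5,-113.5,15],[0,0,0,-1,-1.5,-113.5,15],[0,0,0,-1,-1.5,-113.5,15],[0,0,0,-1,-1.5,-113.5,15],[0,0,0,-1,-1.5,-113.5,15],[0,0,0,-1,-1.5,-113.5,15],[0,0,0,-1,-1.5,-113.5,15],[0,0,0,-1,-1.5,-113.5,15],[0,0,0,-1,-1.5,-113.5,15],[0,0,0,-1,-1.5,-113.5,15]]]' --squeeze 30

```text
clock: 25.35
tcp_pos: [0.3756, -0.3207, 0.0384]
orientation: [0.001, 0.219, 0.976, -0.001]
wrist_force: [0.6, 1.6, 7.1]
finger_gap: 0.0249
grip_force: 29.3
```

>>> carry_out --plan '[[[0,0,0,0,0,40,15],[0,0,0,0,0,80,15],[0,0,0,5,30,90,15],[0,0,0,11,72,90,15],[0,0,0,18,116,90,15],[0,0,0,25,160,90,15],[0,0,0,31,204,90,15],[0,0,0,38,248,90,15],[0,0,0,45,292,90,15],[0,0,0,52,336,90,15],[0,0,0,58,378,90,15],[0,0,0,63,406,90,15],[0,0,0,64,417.5,90,15],[0,0,0,64,417.5,90,15],[0,0,0,64,417.5,70,15],[0,0,0,64,417.5,50,15],[0,0,0,64,417.5,50,15],[0,0,0,64,417.5,50,15],[0,0,0,64,417.5,50,15]]]'

```text
clock: 27.25
tcp_pos: [0.4394, 0.097, 0.0878]
orientation: [0.001, 0.22, 0.976, 0.0]
wrist_force: [0.5, 0.4, 0.4]
finger_gap: 0.0248
grip_force: 29.7
```

```bash
python3 -c "
from ov import *
sq=[box(tr(-66.5,y+1),-25.2,.031,.031,.034) for y in(-66,-22,22,66)]
ov('w11',sq+[box(tr(-10,48),-25.2,.062,.089,.066)],[(*tr(-66.5,-65),.079+.0525,.011),(*tr(-66.5,-65),.0525,.0128)])"
```

```text
27.3 [439.5  97.2  87.9] close dir 64.63 [ 0.04  0.17 -0.51  0.89 -0.    0.48] 0.024795989374919548 [ 0.1 -0.1 -0.9]
```

View pics/w11o.png

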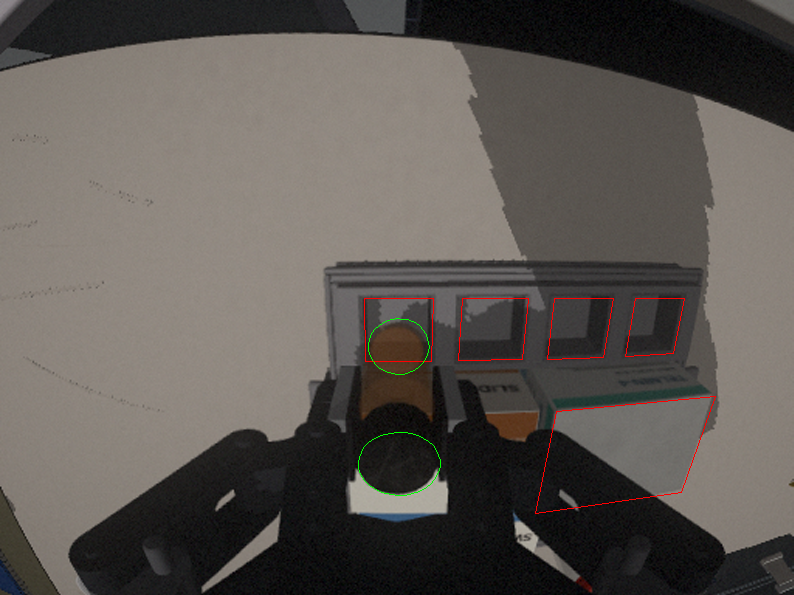

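Pocket overlays fit within about 1 mm and the vial foot at (399,347) is centred over pocket (397,330 at mouth height). Lowering the vial.

>>> carry_out --plan '[[[0,0,0,0,0,-10,15],[0,0,0,0,0,-20,15],[0,0,0,0,0,-26,15],[0,0,0,0,0,-31,15],[0,0,0,0,0,-36,15],[0,0,0,0,0,-40,15],[0,0,0,0,0,-43,15],[0,0,0,0,0,-43,15],[0,0,0,0,0,-43,15]]]'

```text
clock: 28.2
tcp_pos: [0.4394, 0.0977, 0.0453]
orientation: [0.001, 0.219, 0.976, 0.0]
wrist_force: [-3.6, -0.8, 13.7]
finger_gap: 0.0246
grip_force: 31.9
```

>>> carry_out --plan '[[[0,0,0,0,0,0,55],[0,0,0,0,0,0,55],[0,0,0,0,0,0,55],[0,0,0,0,0,0,55],[0,0,0,0,0,35,55],[0,0,0,0,0,80,60],[0,0,0,0,-20,107,75],[0,0,0,0,-65,107,75],[0,0,0,0,-112,107,75],[0,0,0,0,-160,107,75],[0,0,0,0,-208,107,75],[0,0,0,0,-256,107,75],[0,0,0,0,-304,107,75],[0,0,0,0,-352,107,75],[0,0,0,0,-398,107,75],[0,0,0,-1,-435,107,75],[0,0,0,-1.5,-453,107,75],[0,0,0,-1.5,-453,107,75],[0,0,0,-1.5,-453,107,75],[0,0,0,-1.5,-453,107,75]]]'

```text
clock: 30.2
tcp_pos: [0.4371, -0.3534, 0.1507]
orientation: [-0.0, 0.218, 0.976, 0.001]
wrist_force: [-0.2, 0.0, -0.1]
finger_gap: 0.0749
grip_force: 0.0
```

```bash
python3 -c "
from ov import *
c,im=snap('wrist','w12'); g=cv2.GaussianBlur(cv2.cvtColor(im,cv2.COLOR_RGB2GRAY),(3,3),0)
p=proj('w12',(.4375,-.3539,.0815)); u,v=p.round().astype(int); print(p)
print(g[v-24:v+25:3,u-24:u+25:3])
c,t=snap('top','t12'); p=proj('t12',(*tr(-66.5,-65),.089),False); print(p); u,v=p.round().astype(int)
print(t[v-10:v+11:2,u-10:u+11:2].mean(2).astype(int)); print(monitor.get_state()['tcp_pos'])
"
```

```text
[254.65691424 207.32934   ]
[[ 80  80  80  87  93  86  85  85  84  83  80  67  77  81  81  83  82]
 [ 79  77  77  88  82  88  93  92  91  91  86  72  75  81  83  83  81]
 [ 80  79  78 100  85 103  94  90  90  92  90  70  67  82  82  82  83]
 [ 79  79  78 102  85  70  44  32  36  44  67  71  59  80  82  82  82]
 [ 78  79  79 112  52  27  26  26  27  27  29  54  67  82  80  81  81]
 [ 79  79  79  94  27  28  31  36  34  32  28  28  73  82  81  83  83]
 [ 79  79  79  62  30  42  40  43  41  42  40  31  68  82  82  84  82]
 [ 78  79  78  38  37  41  40  41  44  44  46  38  61  81  81  81  83]
 [ 79  79  80  35  35  39  37  40  40  39  40  40  50  80  81  82  80]
 [ 78  78  79  33  33  32  37  38  40  42  41  36  45  81  80  81  85]
 [ 79  79  80  48  31  29  34  33  37  35  40  37  59  81  81  82  86]
 [ 79  79  78  61  29  30  35  32  32  34  37  38  74  81  81  80  89]
 [ 79  80  78  79  55  32  32  31  33  32  37  71  80  81  80  81  78]
 [ 78  78  78  78  79  74  52  42  44  65  78  81  82  81  82  81  89]
 [ 78  79  79  78  79  80  79  79  79  80  79  81  81  81  82  83 140]
 [ 79  80  80  80  80  79  79  81  80  81  80  82  81  79  81  83 141]
 [ 79  78  79  79  79  79  80  80  80  80  81  82  82  82  81  82 137]]
[198.41078754 222.80907963]
[[ 92  84  86 117 117 105 117 141 133 132 133]
 [ 94  94  92  84 126 132 120 104 119 131 134]
 [ 94  96  93  88  92  87  85 130 125 103 113]
 [ 94  97  92  90  90  52  56  78 110 131 128]
 [ 95  94  89  91  49  38  54  56  74 111 108]
 [ 95  94  92  78  33  34  41  59  80  80 112]
 [ 90  90  95  80  32  30  30  62  84  80  87]
 [ 91  90  95  80  58  42  55  67  92  79  86]
 [ 85  91  85  88  86  87  81  88  88  81  93]
 [116 104  89  91  88  90  86  93  94  91  96]
 [119 120 115  99  85  85  88  94  86  94  93]]
[ 0.43737067 -0.35360138  0.15095541]
```

>>> carry_out --plan '[[[0,0,0,0,0,-45,75],[0,0,0,0,0,-85,75],[0,0,0,0,0,-108,75],[0,0,0,0,0,-114,75],[0,0,0,0,0,-114,15],[0,0,0,0,0,-114,15],[0,0,0,0,0,-114,15],[0,0,0,0,0,-114,15],[0,0,0,0,0,-114,15],[0,0,0,0,0,-114,15],[0,0,0,0,0,-114,15],[0,0,0,0,0,-114,15],[0,0,0,0,0,-114,15],[0,0,0,0,0,-114,15]]]' --squeeze 30

```text
clock: 31.7
tcp_pos: [0.4382, -0.3562, 0.0387]
orientation: [0.002, 0.219, 0.976, -0.001]
wrist_force: [0.0, 0.8, 6.9]
finger_gap: 0.025
grip_force: 29.4
```

>>> carry_out --plan '[[[0,0,0,0,0,40,15],[0,0,0,0,0,85,15],[0,0,0,2,25,115,15],[0,0,0,5,68,120,15],[0,0,0,8,114,120,15],[0,0,0,12,160,120,15],[0,0,0,15,206,120,15],[0,0,0,19,252,120,15],[0,0,0,22,298,120,15],[0,0,0,25,344,120,15],[0,0,0,29,390,120,15],[0,0,0,32,436,120,15],[0,0,0,36,482,120,15],[0,0,0,38,515,120,15],[0,0,0,39.3,532.8,120,15],[0,0,0,39.3,532.8,120,15],[0,0,0,39.3,532.8,90,15],[0,0,0,39.3,532.8,50,15],[0,0,0,39.3,532.8,50,15],[0,0,0,39.3,532.8,50,15]]]'

```text
clock: 33.7
tcp_pos: [0.4758, 0.1767, 0.087]
orientation: [-0.001, 0.22, 0.976, -0.0]
wrist_force: [0.6, 0.8, -0.1]
finger_gap: 0.0247
grip_force: 29.6
```

```bash
python3 -c "
from ov import *
c,im=snap('wrist','w13'); g=cv2.GaussianBlur(cv2.cvtColor(im,cv2.COLOR_RGB2GRAY),(3,3),0)
g2=cv2.GaussianBlur(cv2.cvtColor(cv2.imread('pics/w11.png'),cv2.COLOR_BGR2GRAY),(3,3),0)
a=(g2[250:330,225:290]).astype(int); b=g[250:330,225:290].astype(int)
r=cv2.matchTemplate(g[240:345,215:305],g2[258:325,230:285],cv2.TM_CCOEFF_NORMED); print(cv2.minMaxLoc(r),'expect (15,18)')
print(monitor.get_state()['tcp_pos'])"
```

```text
(-0.2003369927406311, 0.9849772453308105, (0, 0), (15, 19)) expect (15,18)
[0.47712103 0.17702126 0.08815608]
```

The vial sits in the grip just as the first one did, so I'll lower it.

>>> carry_out --plan '[[[0,0,0,0,0,-10,15],[0,0,0,0,0,-20,15],[0,0,0,0,0,-26,15],[0,0,0,0,0,-31,15],[0,0,0,0,0,-36,15],[0,0,0,0,0,-40,15],[0,0,0,0,0,-43,15],[0,0,0,0,0,-43,15],[0,0,0,0,0,-43,15]]]'

```text
clock: 34.65
tcp_pos: [0.4766, 0.1775, 0.0459]
orientation: [0.001, 0.219, 0.976, 0.0]
wrist_force: [-5.6, -3.0, 18.5]
finger_gap: 0.0246
grip_force: 32.5
```

>>> carry_out --plan '[[[0,0,0,0,0,0,48],[0,0,0,0,0,0,48],[0,0,0,0,0,0,48],[0,0,0,0,0,0,48],[0,0,0,0,0,35,48],[0,0,0,0,0,80,48],[0,0,0,0,0,120,60],[0,0,0,-10,-45,130,60],[0,0,0,-20,-90,130,60],[0,0,0,-30,-135,130,60],[0,0,0,-40,-180,130,60],[0,0,0,-50,-230,130,60],[0,0,0,-50,-280,130,60],[0,0,0,-50,-330,130,60],[0,0,0,-50,-380,130,60],[0,0,0,-50,-380,130,60],[0,0,0,-50,-380,130,60]]]'

```text
clock: 36.35
tcp_pos: [0.426, -0.2035, 0.1733]
orientation: [-0.0, 0.221, 0.975, 0.0]
wrist_force: [0.6, -0.0, -0.0]
finger_gap: 0.0603
grip_force: 0.0
```

```bash
python3 -c "
from ov import *
c,t=snap('top','t14'); c,s=snap('scene','s14')
m=np.zeros((600,800,3),np.uint8)
import crop
crop.crop('t14',140,135,240,240,4.0,'a'); crop.crop('s14',130,90,260,240,4.0,'b')
a=cv2.imread('pics/a.png');b=cv2.imread('pics/b.png'); b=cv2.resize(b,(400,int(b.shape[0]*400/b.shape[1])))
m[:a.shape[0],:400]=a; m[:min(600,b.shape[0]),400:]=b[:600]; cv2.imwrite('pics/m14.png',m); print(monitor.get_state()['clock'])"
```

```text
36.45
```

View pics/m14.png

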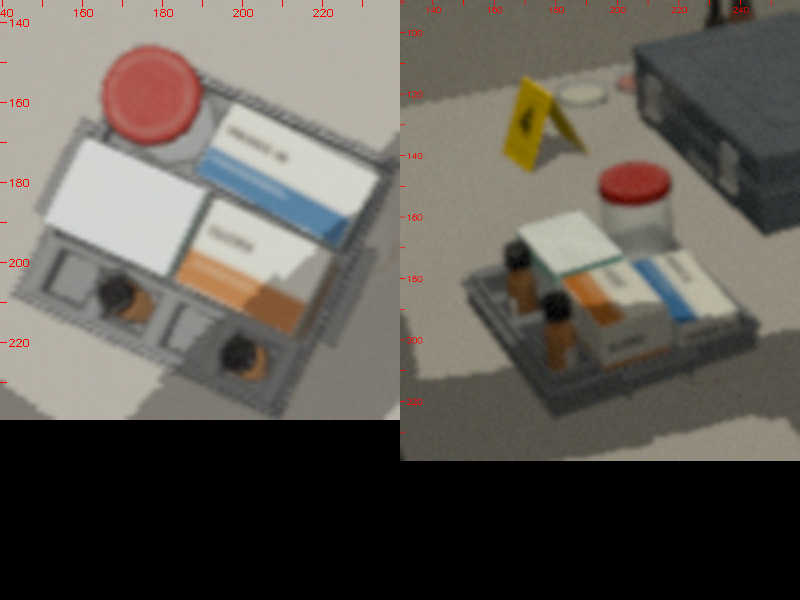

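All four big items stand flat in the bay, jar lid at (150,95) in the left panel. Both vials are upright in separate pockets, caps at (118,295) and (238,350). Handing in.

```bash
python3 -c "
from h import *
print(order.hand_in())"
```

```text
the job is handed in; nothing more can be done
None
```

The tray is packed and the job handed in at about 36 s on the robot's clock: three cartons and the jar stand upright in the bay, and both vials found on the bench are in separate pockets; the hand-in gave no verdict.

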